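# Lay out a pump rebuild kit in a row on the kit board

## Task

Lay out the rebuild kit on the blue board in one straight row with the two castings bolted to it: the ball bearing flat over the little pilot of the round flange, then the toothed gear, hub up and centred, on top of the bearing; the two-eyed link lying flat midway between the flange and the pump body, pointing along the row; and the hexagon fitting standing upright on the board on the other side of the pump body (the side away from the flange), in line with the row and one or two finger-widths clear of the pump body. Let go of everything, and do not disturb the bottle, the wrench or the mouse.

Things in the scene. Friction and masses are not known exactly. Their poses are not given: they have to be found in the camera images.
- board: Blue flat kit board, fixed, 130 x 520 x 6 mm thick, lying on the table; its place and yaw (up to about 0.2 rad either way) differ. Origin at the centre of its underside, so its top is 6 mm above the origin. x = its short side (away from the robot), y = its long side, which is the direction of the row, z up. The two castings are bolted on the row's centre line (x = 0) at y = +130 mm and y = -130 mm; which of them is at which end differs from start to start.
- pump: Pump body, bolted to the board: a square aluminium block 70 x 70 mm and 45 mm high, with a bolt foot 44 mm wide and 12 mm high standing out to 50 mm from the centre on its board-x sides, and a dark bore and four bolt holes on top. Origin at the centre of its underside (on the board's top); x, y, z parallel to the board's.
- flange: Round dark steel flange, bolted to the board: disc 84 mm diameter, 14 mm thick, with a pilot pin 14 mm diameter standing 8 mm above the middle of the disc. Origin at the centre of its underside (on the board's top), z up.
- bearing: Loose ball bearing lying flat: steel ring with a black seal, 52 mm outer diameter, 25 mm bore, 15 mm high, 0.13 kg. Origin at the centre of its underside, z up along its axis. Its bore clears the flange's 14 mm pilot by 5.5 mm all round. Grip it across its outside.
- gear: Loose spur gear lying flat with its hub up: dark toothed disc 64 mm diameter over the teeth, 12 mm thick, with a bright round hub 28 mm diameter standing 20 mm above it (32 mm high in all), 0.25 kg; its underside is flat and closed. Origin at the centre of its underside, z up towards the hub. Grip it by the hub.
- link: Loose flat steel link: a bar 22 mm wide and 14 mm thick with a round eye (32 mm diameter, 18 mm hole) at each end, 104 mm long in all, 0.15 kg. Origin at the centre of its underside; x along its length (both ends alike), z up. Grip it across the bar at the middle.
- fitting: Loose steel pipe fitting standing upright: hexagon foot 32 mm across flats (37 mm over corners) and 24 mm high, with a round threaded stub 24 mm diameter above it to 50 mm, 0.14 kg. Origin at the centre of its underside, z up towards the stub. Grip it by the stub.
- sealant: Bystander: white bottle with black cap, 40 mm diameter, 110 mm high, standing loose beyond the board. Origin at the centre of its underside. Leave it alone.
- wrench: Bystander: steel wrench lying loose on the table to the robot's right of the board, its length along its own x. Leave it alone.
- mouse: Bystander: white computer mouse, about 104 x 60 x 34 mm, lying loose to the robot's left of the board. Origin at the centre of its underside. Leave it alone.
Not all that is in view belongs to the job. Leave any purple look-alike of the link alone.

How it is judged:
By the outcome, as a careful person would: the job done as asked, in the order asked, and still so for the second after the job is handed in, with the robot touching nothing.
It also fails if it takes over 99 s, if anything falls off the work surface, if the arm or the gripper's body presses on something with over 40 N, if the wrist force passes 120 N, or if a joint passes its speed limit or range.

## Robot

A 6-joint arm with a two-finger parallel gripper is mounted at the origin on the work surface. World frame = base frame: x ahead of the robot, y to its left, z up, the work surface at z = 0. Lengths are in mm, angles in degrees, forces in N, time in s.
With the tool pointing down it reaches from about 300 to 850 mm from the base axis. Payload 4.2 kg.
Tool frame: the origin (TCP) lies at the very end of the fingers, on their centre line; the grasp point (between the pads) lies 19 mm behind it (env.grasp_offset is the distance from the TCP to the grasp point, in mm); z points along the fingers, y is the line along which they close (so a half turn about z gives the same grasp; the last joint's range is limited). The gripper opens to 91 mm and grips with 3 to 60 N. Pads are 32 mm wide; open, the fingers measure 118 mm over their backs; the gripper's body (76 mm by 178 mm) begins 60 mm behind the grasp point.
Start: joints at [64.515, 18.312, 89.639, -0, 72.044, -1.146], TCP at [236.984, 523.91, 213.976] pointing down, gripper open.
Joint ranges: [-177.97, 177.97], [-48.28, 115.42], [12.27, 149.76], [-77.06, 257.06], [2.81, 150.46], [-146.56, 146.56]. Speed limits (degrees/s): [147.25, 147.25, 180, 180, 180, 180].

## Interface

Orientations are given as [roll, pitch, yaw] about the fixed x, y, z axes, in that order (R = Rz(yaw) Ry(pitch) Rx(roll)).
In Python, from workcell import env gives the robot as it stands. The module is installed in compiled form; this text tells all that it offers.
- The arm moves only by the tool send_rows, never from a script. Its argument "motion" is a list of rows, each an object of numbers: "tx", "ty", "tz": the shift along the tool's x, y, z in units of 500 mm (1.0 is 500 mm); "rx", "ry", "rz": the turn, a rotation vector about the tool's x, y, z in units of 30 degrees (1.0 is 30 degrees); "gripper": the closure, from -1 (fully open) to 1 (shut). In form: [{"tx": .., "ty": .., "tz": .., "rx": .., "ry": .., "rz": .., "gripper": ..}, ...]. A call has 1 to 12 rows; each row shifts and turns the commanded pose from where the row before left it, along the tool's axes as they then stand; what a row does not reach is not made up. A row lasts 1/8 s, in which the tool goes at most 62.5 mm and 10.7 degrees, less where a joint would pass 70% of its speed; a pose out of reach is approached as far as the arm can. A call with a number of a shift or a turn outside -1 to 1 is refused whole. A call with a gripper value outside its range is refused whole. The fingers move at their own pace and stop on an object; "grip_force" is the grip in N (left out, the last holds). Time passes only in rows, so rows that do not move let the fingers close. It gives the time, the measured TCP pose, the force, the opening and the grip force at its end, in the units of the state.
- env.state(): the state, without advancing time (a new reading comes with each control period).
- env.grab_frame(name): name is "scene" or "top" or "wrist"; returns a dict with "frame" (384x512x3 uint8, red, green, blue), "vertical_fov" (degrees; the focal length in pixels is half the picture's height over the tangent of half this angle, whatever the lens; pixels are square), "cx", "cy" (the principal point, pixels), "k1" (the pictures are not rectified: a ray, as slopes to the right and down, at radius r is drawn at 1 + k1 r^2 times it, then the intrinsics apply), "rvec" (rotation vector, rad) and "tvec" (3), from world to camera coordinates, as OpenCV has them; the wrist camera has in their place "T_tool_cam" (4x4, takes a point from camera to tool coordinates, whose origin is the TCP and whose axes are the flange's). Camera axes: x right, y down, z forward; pixel columns grow to the right and rows downward; lengths in mm; the calibration is good to about 2 mm. A picture is of the moment at which its call begins: read the wrist's pose just before it. There is no depth.
- env.job_done(): hands the job in; it is judged then, once.
The state is a dict: "time_s": time; "qpos": joint angles; "qvel": joint speeds; "effort": joint torques, N m; "ee_pos": TCP position; "ee_rot": TCP orientation; "force": force on the tool from outside, world axes, zero at the start; "torque": the same for the moment, N m; "gripper_width": finger opening in mm; "gripper_force": force on a finger pad.
Only numpy, scipy, OpenCV 4.12 (cv2) and the standard library are available. Lean on these libraries where they do the work, as an engineer would, in place of code of your own. Each camera call takes 0.05 s, during which the arm holds its last target. There are 200 camera calls.

## Working session

There is one attempt and no reset: what is moved stays moved. The work goes in short steps, Python scripts to look and compute and a tool call to move; the robot and the scene stay as the last step left them, time stands still between calls to the robot, and variables do not carry over. Pictures are saved under pics/ and viewed, at most 14 in all, crops included, and the job is handed in when it is done.

Besides the shell and the picture viewer there is one more tool, called by a JSON object that holds its "name" and its "arguments", one argument or row to a line. send_rows: Moves the arm, as the interface text tells. Shifts and turns lie within -1 to 1; 1 stands for 500 mm of shift or 30 degrees of turn. Its arguments: {"type":"object","properties":{"motion":{"type":"array"},"grip_force":{"type":"number"}},"required":["motion"]}

```bash
mkdir -p pics; cat > h.py <<'E'
import numpy as np, cv2
from scipy.spatial.transform import Rotation as R
from workcell import env
def grab(name):
    s=env.state(); f=env.grab_frame(name); im=f["frame"]; h,w=im.shape[:2]
    fl=h/2/np.tan(np.radians(f["vertical_fov"])/2)
    if name=="wrist":
        T=np.eye(4); T[:3,:3]=R.from_euler('xyz',s["ee_rot"],degrees=True).as_matrix(); T[:3,3]=s["ee_pos"]
        W=T@np.array(f["T_tool_cam"])   # cam->world
    else:
        C=np.eye(4); C[:3,:3]=cv2.Rodrigues(np.array(f["rvec"],float))[0]; C[:3,3]=np.array(f["tvec"]).ravel(); W=np.linalg.inv(C)
    return dict(im=im,f=fl,cx=f["cx"],cy=f["cy"],k1=f["k1"],W=W)
def ray(c,u,v):
    x,y=(u-c["cx"])/c["f"],(v-c["cy"])/c["f"]; X,Y=x,y
    for _ in range(30):
        k=1+c["k1"]*(X*X+Y*Y); X,Y=x/k,y/k
    return c["W"][:3,:3]@np.array([X,Y,1.])
def pt(c,u,v,z):
    d=ray(c,u,v); o=c["W"][:3,3]; return (o+d*(z-o[2])/d[2])
def proj(c,p):
    q=np.linalg.inv(c["W"])@np.r_[p,1]; x,y=q[:2]/q[2]; k=1+c["k1"]*(x*x+y*y)
    return np.array([c["f"]*x*k+c["cx"],c["f"]*y*k+c["cy"]])
def save(c,name,box=None,s=1.5):
    im=c["im"][:,:,::-1]
    if box: im=im[box[1]:box[3],box[0]:box[2]]
    cv2.imwrite("pics/"+name,cv2.resize(im,None,fx=s,fy=s,interpolation=cv2.INTER_CUBIC))
E
python3 - <<'E'
from h import *
import pickle
for n in("top","scene"):
    c=grab(n); save(c,n+"0.png"); pickle.dump(c,open(n+"0.pkl","wb")); print(n,c["W"][:3,3],c["f"],c["k1"])
print(env.state())
E
```

```text
top [ 220.36764175   -2.40911111 1496.40607107] 420.38804678912896 -0.14804349039434708
scene [ 854.43976316 -578.82724502  918.5574815 ] 388.2149845554394 -0.06763478774741424
{'time_s': 0.1, 'qpos': array([ 6.45158129e+01,  1.83455049e+01,  8.96981059e+01,  6.72291440e-05,
        7.20442475e+01, -1.14634335e+00]), 'qvel': array([ 0.03105148, -0.01755724, -0.13653168,  0.01064398, -0.00362475,
       -0.07765766]), 'effort': array([ 2.62444973e-04, -4.13333881e+01, -2.32509077e+01,  7.29447906e-02,
        4.23456053e-02, -7.55952306e-05]), 'ee_pos': array([236.77787385, 523.4966959 , 213.2380296 ]), 'ee_rot': array([-1.79912161e+02, -1.82161425e-03,  1.55662134e+02]), 'force': array([-1.05526374,  0.09845954, -0.54893048]), 'torque': array([ 0.0036116 , -0.00607369,  0.01615843]), 'gripper_force': 0.0, 'gripper_width': 91.31544204734853}
```

View pics/top0.png

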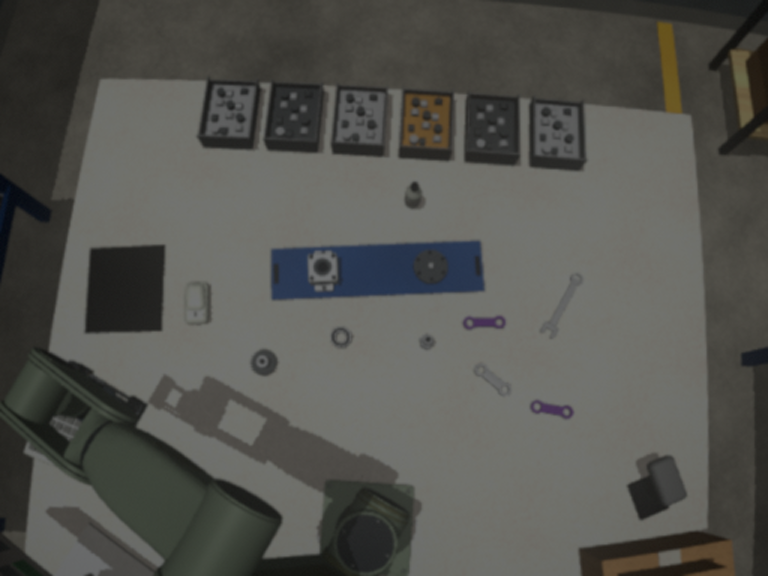

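View pics/scene0.png

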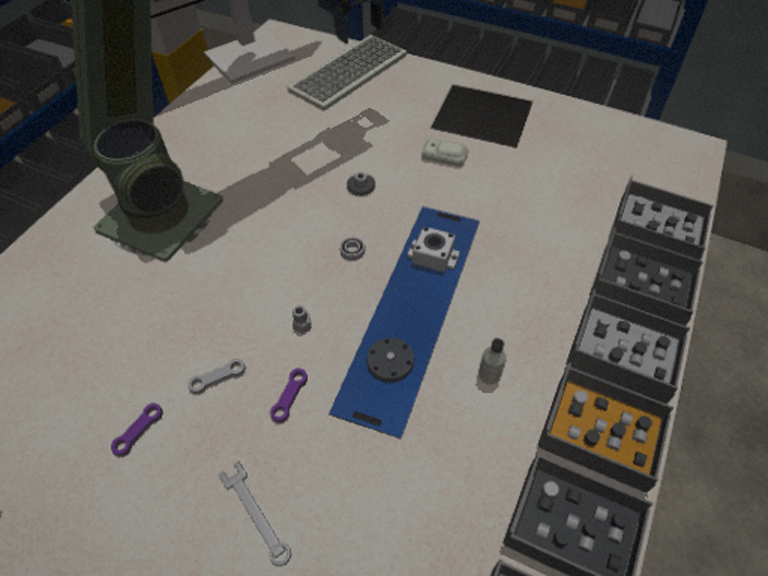

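Top view (1.5x pixels): pump (323,268), flange (431,266), gear (264,362), bearing (341,338), fitting (427,342), board corners (271,249), (481,240), (484,290), (273,299). There are three link candidates: steel (492,379), purple (484,323) and purple (552,409). The steel one is the link, because the purple ones are the look-alikes.

```bash
python3 - <<'E'
from h import *
import pickle
np.set_printoptions(precision=1,suppress=True)
t=pickle.load(open("top0.pkl","rb")); s=pickle.load(open("scene0.pkl","rb"))
T=dict(c1=(271,249,6),c2=(481,240,6),c3=(484,290,6),c4=(273,299,6),pump=(323,267,51),flange=(431,266,20),pin=(431,265,28),gear=(263,361,32),bearing=(341,337,15),fit=(428,340,50),l1=(480,370,14),l2=(505,388,14),bottle=(414,186,110))
S=dict(c1=(423,207,6),c2=(479,220,6),c3=(402,437,6),c4=(331,412,6),pump=(435,239,51),flange=(390,357,20),pin=(390,355,28),gear=(361,175,32),bearing=(352,245,15),fit=(300,312,50),l1=(237,368,14),l2=(198,384,14),bottle=(497,344,110))
for k in T: print(k,pt(t,T[k][0]/1.5,T[k][1]/1.5,T[k][2]),pt(s,S[k][0]/1.5,S[k][1]/1.5,S[k][2]))
c=s; save(s,"linkcrop.png",(60,180,240,320),4)
E
```

```text
c1 [643.4 278.6   6. ] [521.4 262.2   6. ]
c2 [ 701.4 -238.5    6. ] [645.5 278.5   6. ]
c3 [ 574.7 -249.4    6. ] [ 703.9 -235.     6. ]
c4 [518.1 260.7   6. ] [ 576.7 -246.9    6. ]
pump [594.3 141.6  51. ] [595.2 149.8  51. ]
flange [ 622.4 -116.3   20. ] [ 623.7 -114.4   20. ]
pin [ 622.7 -115.6   28. ] [ 624.  -114.9   28. ]
gear [363.8 265.   32. ] [365.7 270.1  32. ]
bearing [435.5  88.2  15. ] [437.2  91.6  15. ]
fit [ 436.8 -115.5   50. ] [ 443.8 -116.5   50. ]
l1 [ 378.7 -244.7   14. ] [ 387.9 -249.4   14. ]
l2 [ 339.8 -305.6   14. ] [ 344.2 -306.    14. ]
bottle [789.8 -60.8 110. ] [792.5 -64.5 110. ]
```

View pics/linkcrop.png

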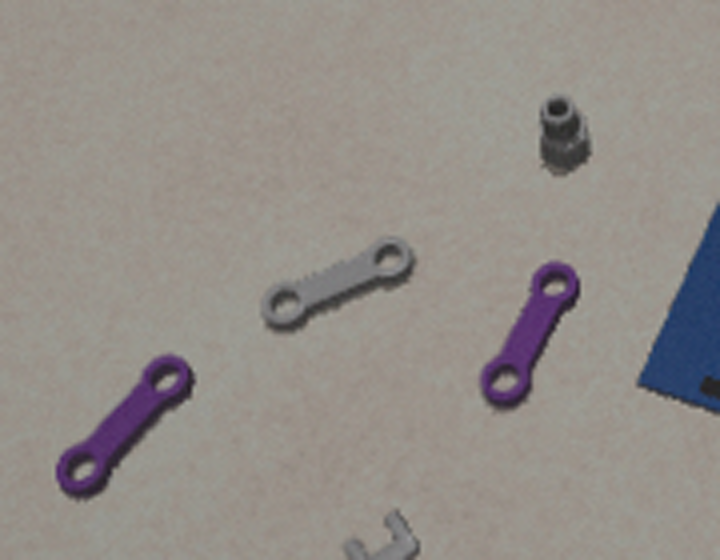

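The crop shows the steel two-eyed link at crop (338,283), clearly apart from the two purple ones. The board's origin is about (610.5, 13.5) with a yaw of about 6.4°. The pump is at +y and the flange at -y. Next I turn the tool to the board yaw (96.4°) and go above the bearing.

{"name": "send_rows", "arguments": {
  "motion": [
    {"rz": 0.3295,"gripper": -1},
    {"rz": 0.3295,"gripper": -1},
    {"rz": 0.3295,"gripper": -1},
    {"rz": 0.3295,"gripper": -1},
    {"rz": 0.3295,"gripper": -1},
    {"rz": 0.3295,"gripper": -1},
    {"tx": -0.09,"ty": 0.03,"tz": 0.013,"gripper": -1},
    {"tx": -0.09,"ty": 0.03,"tz": 0.013,"gripper": -1},
    {"tx": -0.09,"ty": 0.03,"tz": 0.013,"gripper": -1},
    {"tx": -0.09,"ty": 0.03,"tz": 0.013,"gripper": -1},
    {"tx": -0.09,"ty": 0.03,"tz": 0.013,"gripper": -1}
  ]
}}

```text
invalid input at $.motion[0]: expected keys tx, ty, tz, rx, ry, rz, gripper
```

{"name": "send_rows", "arguments": {
  "motion": [
    {"tx": -0.09,"ty": 0.03,"tz": 0.013,"gripper": -1},
    {"tx": -0.09,"ty": 0.03,"tz": 0.013,"gripper": -1},
    {"tx": -0.09,"ty": 0.03,"tz": 0.013,"gripper": -1},
    {"tx": -0.09,"ty": 0.03,"tz": 0.013,"gripper": -1},
    {"tx": -0.09,"ty": 0.03,"tz": 0.013,"gripper": -1},
    {"gripper": -1},
    {"gripper": -1},
    {"gripper": -1}
  ]
}}

```text
invalid input at $.motion[0]: expected keys tx, ty, tz, rx, ry, rz, gripper
```

```bash
cat >> h.py <<'E'
def go(x,y,z,yaw=None):
    """tool-frame deltas (units) from the measured pose to a TCP target; rz, in units, done first if yaw is given"""
    s=env.state(); r=R.from_euler('xyz',s["ee_rot"],degrees=True); dp=np.array([x,y,z])-s["ee_pos"]
    g=r if yaw is None else R.from_euler('xyz',[180,0,yaw],degrees=True)
    print("t=%.1f"%s["time_s"],"pos",s["ee_pos"].round(1),"rot",s["ee_rot"].round(1),"| txyz",(g.inv().apply(dp)/500).round(4),"rot",((r.inv()*g).as_rotvec(degrees=True)/30).round(4))
E
python3 - <<'E'
from h import *
import pickle
c=grab("wrist"); save(c,"w1.png"); pickle.dump(c,open("w1.pkl","wb")); go(436.5,90,120)
print(c["W"].round(2)); print(proj(c,[436,90,15]))
E
```

```text
t=0.1 pos [236.8 523.6 213.3] rot [-179.9   -0.   155.7] | txyz [-0.7213 -0.6252  0.1874] rot [0. 0. 0.]
[[ 4.1000e-01  8.8000e-01  2.4000e-01  1.7075e+02]
 [ 9.1000e-01 -4.0000e-01 -1.1000e-01  5.5334e+02]
 [-0.0000e+00  2.6000e-01 -9.7000e-01  3.8288e+02]
 [ 0.0000e+00  0.0000e+00  0.0000e+00  1.0000e+00]]
[ 63.64268797 389.36881298]
```

View pics/w1.png

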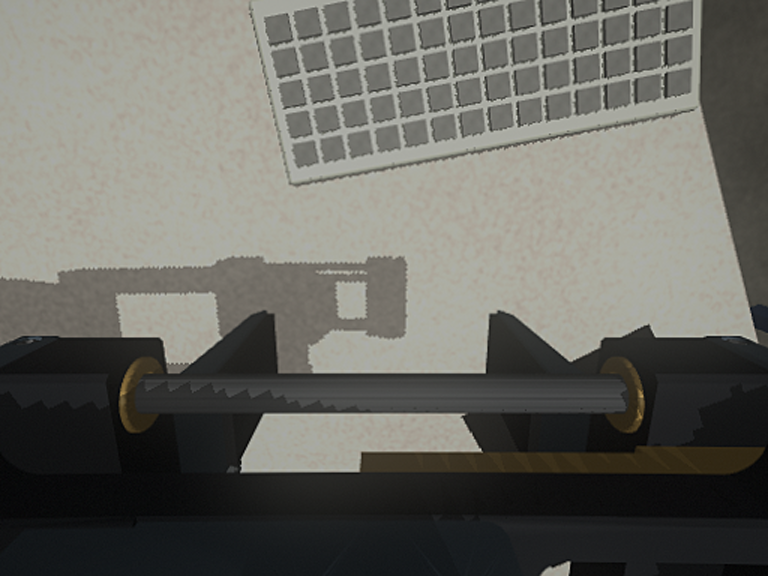

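The wrist picture shows only the keyboard and the fingers, because the call was refused: all the keys are required. I resend it in full.

{"name": "send_rows", "arguments": {
  "motion": [
    {"tx": 0,"ty": 0,"tz": 0,"rx": 0,"ry": 0,"rz": 0.3295,"gripper": -1},
    {"tx": 0,"ty": 0,"tz": 0,"rx": 0,"ry": 0,"rz": 0.3295,"gripper": -1},
    {"tx": 0,"ty": 0,"tz": 0,"rx": 0,"ry": 0,"rz": 0.3295,"gripper": -1},
    {"tx": 0,"ty": 0,"tz": 0,"rx": 0,"ry": 0,"rz": 0.3295,"gripper": -1},
    {"tx": 0,"ty": 0,"tz": 0,"rx": 0,"ry": 0,"rz": 0.3295,"gripper": -1},
    {"tx": 0,"ty": 0,"tz": 0,"rx": 0,"ry": 0,"rz": 0.3295,"gripper": -1},
    {"tx": -0.095,"ty": 0.03,"tz": 0,"rx": 0,"ry": 0,"rz": 0,"gripper": -1},
    {"tx": -0.095,"ty": 0.03,"tz": 0,"rx": 0,"ry": 0,"rz": 0,"gripper": -1},
    {"tx": -0.095,"ty": 0.03,"tz": 0,"rx": 0,"ry": 0,"rz": 0,"gripper": -1},
    {"tx": -0.095,"ty": 0.03,"tz": 0,"rx": 0,"ry": 0,"rz": 0,"gripper": -1},
    {"tx": -0.095,"ty": 0.03,"tz": 0,"rx": 0,"ry": 0,"rz": 0,"gripper": -1},
    {"tx": -0.095,"ty": 0.03,"tz": 0,"rx": 0,"ry": 0,"rz": 0,"gripper": -1}
  ]
}}

```text
time_s: 1.65
ee_pos: [358.3, 249.0, 213.8]
ee_rot: [180.0, 0.0, 96.4]
force: [0.2, 0.2, -0.1]
gripper_width: 91.4
gripper_force: 0.0
```

{"name": "send_rows", "arguments": {
  "motion": [
    {"tx": -0.095,"ty": 0.03,"tz": 0,"rx": 0,"ry": 0,"rz": 0,"gripper": -1},
    {"tx": -0.095,"ty": 0.03,"tz": 0,"rx": 0,"ry": 0,"rz": 0,"gripper": -1},
    {"tx": -0.095,"ty": 0.03,"tz": 0,"rx": 0,"ry": 0,"rz": 0,"gripper": -1},
    {"tx": -0.095,"ty": 0.03,"tz": 0,"rx": 0,"ry": 0,"rz": 0,"gripper": -1},
    {"tx": 0,"ty": 0,"tz": 0,"rx": 0,"ry": 0,"rz": 0,"gripper": -1},
    {"tx": 0,"ty": 0,"tz": 0,"rx": 0,"ry": 0,"rz": 0,"gripper": -1},
    {"tx": 0,"ty": 0,"tz": 0,"rx": 0,"ry": 0,"rz": 0,"gripper": -1}
  ]
}}

```text
time_s: 2.52
ee_pos: [438.1, 69.4, 213.9]
ee_rot: [-180.0, -0.0, 96.4]
force: [0.1, -0.0, 0.2]
gripper_width: 90.9
gripper_force: 0.0
```

```bash
python3 - <<'E'
from h import *
import pickle
c=grab("wrist"); save(c,"w2.png"); pickle.dump(c,open("w2.pkl","wb")); go(436.5,90,120)
print(proj(c,[436,90,15])*1.5)
E
```

```text
t=2.6 pos [438.2  69.5 213.9] rot [-180.    -0.    96.5] | txyz [0.0412 0.0014 0.1879] rot [0. 0. 0.]
[381.0982041  236.33970211]
```

View pics/w2.png

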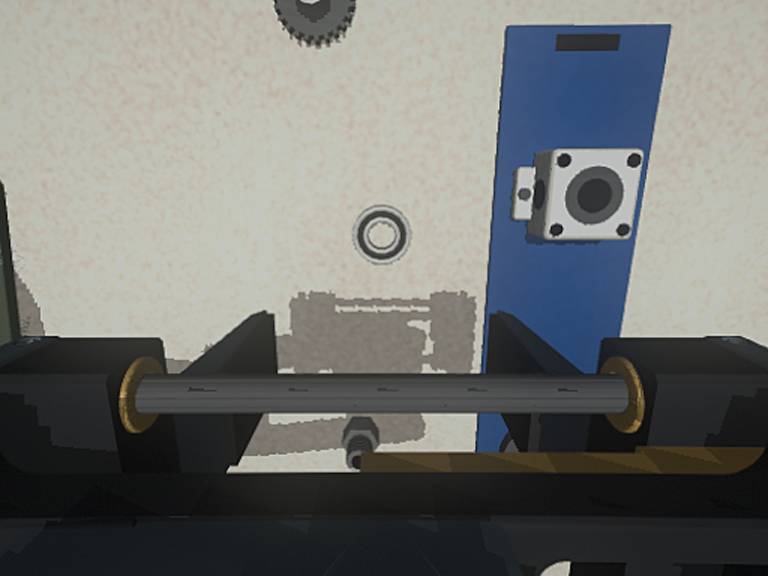

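The wrist view shows the bearing centred at (381.5,234.5), which agrees with the prediction. The pump bore is at (594,195), and the board's far corners are at (508,26) and (671,25).

```bash
python3 - <<'E'
from h import *
import pickle
c=pickle.load(open("w2.pkl","rb"))
for n,u,v,z in(("bear",381.5,234.5,15),("pump",594,195,51),("c1",508,26,6),("c2",671,25,6),("pumpcorners",540,151,51),("",644,151,51),("",634,239,51),("",544,239,51),("gear hub",313,-3,32)):print(n,pt(c,u/1.5,v/1.5,z).round(1))
b=pt(c,381.5/1.5,234.5/1.5,15); go(b[0],b[1],3.5)
E
```

```text
bear [436.2  91.6  15. ]
pump [594.1 144.4  51. ]
c1 [517.3 264.7   6. ]
c2 [643.7 278.3   6. ]
pumpcorners [546.4 171.5  51. ]
 [623.  179.6  51. ]
 [633.3 114.6  51. ]
 [563.4 107.   51. ]
gear hub [367.7 258.9  32. ]
t=2.6 pos [438.2  69.5 213.9] rot [-180.    -0.    96.5] | txyz [0.0444 0.0011 0.4209] rot [0. 0. 0.]
```

{"name": "send_rows", "arguments": {
  "motion": [
    {"tx": 0.0444,"ty": 0.001,"tz": 0.08,"rx": 0,"ry": 0,"rz": 0,"gripper": -1},
    {"tx": 0,"ty": 0,"tz": 0.1,"rx": 0,"ry": 0,"rz": 0,"gripper": -1},
    {"tx": 0,"ty": 0,"tz": 0.1,"rx": 0,"ry": 0,"rz": 0,"gripper": -1},
    {"tx": 0,"ty": 0,"tz": 0.1,"rx": 0,"ry": 0,"rz": 0,"gripper": -1},
    {"tx": 0,"ty": 0,"tz": 0.04,"rx": 0,"ry": 0,"rz": 0,"gripper": -1},
    {"tx": 0,"ty": 0,"tz": 0,"rx": 0,"ry": 0,"rz": 0,"gripper": -1},
    {"tx": 0,"ty": 0,"tz": 0,"rx": 0,"ry": 0,"rz": 0,"gripper": 1},
    {"tx": 0,"ty": 0,"tz": 0,"rx": 0,"ry": 0,"rz": 0,"gripper": 1},
    {"tx": 0,"ty": 0,"tz": 0,"rx": 0,"ry": 0,"rz": 0,"gripper": 1},
    {"tx": 0,"ty": 0,"tz": 0,"rx": 0,"ry": 0,"rz": 0,"gripper": 1},
    {"tx": 0,"ty": 0,"tz": 0,"rx": 0,"ry": 0,"rz": 0,"gripper": 1},
    {"tx": 0,"ty": 0,"tz": 0,"rx": 0,"ry": 0,"rz": 0,"gripper": 1}
  ],
  "grip_force": 25
}}

```text
time_s: 4.08
ee_pos: [436.5, 90.5, 4.2]
ee_rot: [-180.0, -0.0, 96.3]
force: [-0.6, -0.1, 5.7]
gripper_width: 51.3
gripper_force: 25.0
```

{"name": "send_rows", "arguments": {
  "motion": [
    {"tx": 0,"ty": 0,"tz": -0.1,"rx": 0,"ry": 0,"rz": 0,"gripper": 1},
    {"tx": 0,"ty": 0,"tz": -0.1,"rx": 0,"ry": 0,"rz": 0,"gripper": 1},
    {"tx": -0.08,"ty": 0.04,"tz": -0.1,"rx": 0,"ry": 0,"rz": 0,"gripper": 1},
    {"tx": -0.082,"ty": 0.048,"tz": 0,"rx": 0,"ry": 0,"rz": 0,"gripper": 1},
    {"tx": -0.082,"ty": 0.048,"tz": 0,"rx": 0,"ry": 0,"rz": 0,"gripper": 1},
    {"tx": -0.082,"ty": 0.048,"tz": 0,"rx": 0,"ry": 0,"rz": 0,"gripper": 1},
    {"tx": -0.082,"ty": 0.048,"tz": 0,"rx": 0,"ry": 0,"rz": 0,"gripper": 1},
    {"tx": -0.082,"ty": 0.048,"tz": 0,"rx": 0,"ry": 0,"rz": 0,"gripper": 1},
    {"tx": -0.082,"ty": 0.048,"tz": 0,"rx": 0,"ry": 0,"rz": 0,"gripper": 1},
    {"tx": 0,"ty": 0,"tz": 0,"rx": 0,"ry": 0,"rz": 0,"gripper": 1},
    {"tx": 0,"ty": 0,"tz": 0,"rx": 0,"ry": 0,"rz": 0,"gripper": 1},
    {"tx": 0,"ty": 0,"tz": 0,"rx": 0,"ry": 0,"rz": 0,"gripper": 1}
  ]
}}

```text
time_s: 5.58
ee_pos: [628.9, -171.9, 150.3]
ee_rot: [-179.9, -0.0, 96.4]
force: [-0.4, 0.2, -1.4]
gripper_width: 51.1
gripper_force: 25.0
```

```bash
python3 - <<'E'
from h import *
import pickle
c=grab("wrist"); save(c,"w3.png"); pickle.dump(c,open("w3.pkl","wb")); go(624.5,-115.8,60)
print(proj(c,[624.5,-115.8,28])*1.5,proj(c,[624.5,-115.8,20])*1.5)
E
```

```text
t=5.6 pos [ 629.  -171.9  150.6] rot [-180.    -0.    96.4] | txyz [0.1125 0.0036 0.1811] rot [0. 0. 0.]
[383.67038524 199.72397886] [383.60223995 199.08350912]
```

View pics/w3.png

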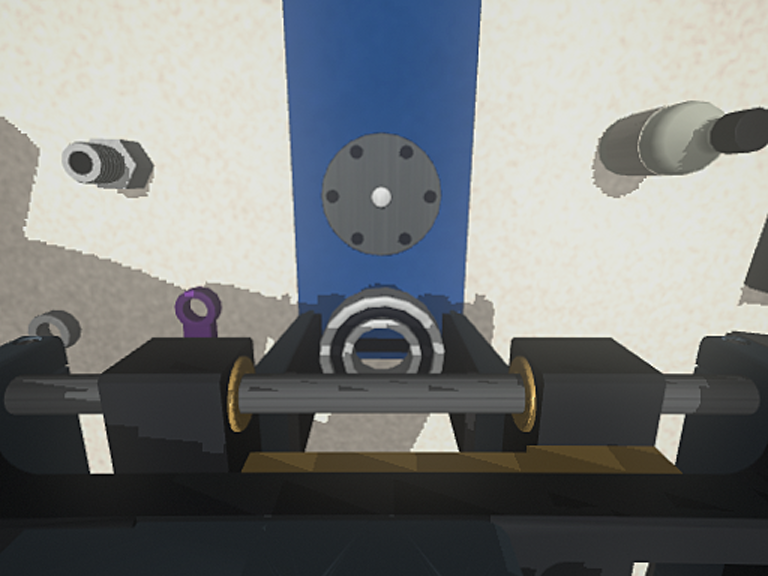

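The view shows the pilot at (381.5,197), within 2 mm of the prediction, and the bearing held centred between the fingers.

```bash
python3 - <<'E'
from h import *
import pickle
c=pickle.load(open("w3.pkl","rb"))
p=pt(c,381.5/1.5,197/1.5,28); d=pt(c,381.5/1.5,194/1.5,20);print(p,d)
for n,u,v,z in(("fit",82,160,50),("bottlecap",740,131,110)):print(n,pt(c,u/1.5,v/1.5,z).round(1))
go(p[0],p[1]-1,60); 
# held bearing: far rim of top face (v~297?)
s=env.state()["ee_pos"]; y=np.array([-.1115,.9938,0])
for o in(0,1,3): print(o,proj(c,np.r_[s[:2],s[2]+12]+y*(26+o))*1.5,proj(c,np.r_[s[:2],s[2]-3]+y*(26+o))*1.5)
E
```

```text
[ 622.83919549 -114.16875959   28.        ] [ 622.66549079 -112.53102561   20.        ]
fit [ 439.8 -111.8   50. ]
bottlecap [783.8 -62.9 110. ]
t=5.6 pos [ 629.  -171.9  150.6] rot [-180.    -0.    96.4] | txyz [0.1141 0.0005 0.1812] rot [0. 0. 0.]
0 [381.19012454 298.55665187] [381.18100725 288.56640829]
1 [381.18609417 296.08363851] [381.17729153 286.28005133]
3 [381.17799543 291.11425516] [381.16982779 281.6874111 ]
```

{"name": "send_rows", "arguments": {
  "motion": [
    {"tx": 0.07,"ty": 0.0015,"tz": 0,"rx": 0,"ry": 0,"rz": 0,"gripper": 1},
    {"tx": 0.043,"ty": 0,"tz": 0.03,"rx": 0,"ry": 0,"rz": 0,"gripper": 1},
    {"tx": 0,"ty": 0,"tz": 0.06,"rx": 0,"ry": 0,"rz": 0,"gripper": 1},
    {"tx": 0,"ty": 0,"tz": 0.06,"rx": 0,"ry": 0,"rz": 0,"gripper": 1},
    {"tx": 0,"ty": 0,"tz": 0.05,"rx": 0,"ry": 0,"rz": 0,"gripper": 1},
    {"tx": 0,"ty": 0,"tz": 0.03,"rx": 0,"ry": 0,"rz": 0,"gripper": 1},
    {"tx": 0,"ty": 0,"tz": 0.02,"rx": 0,"ry": 0,"rz": 0,"gripper": 1},
    {"tx": 0,"ty": 0,"tz": 0,"rx": 0,"ry": 0,"rz": 0,"gripper": 1},
    {"tx": 0,"ty": 0,"tz": 0,"rx": 0,"ry": 0,"rz": 0,"gripper": 1}
  ]
}}

```text
time_s: 6.75
ee_pos: [624.7, -116.9, 26.4]
ee_rot: [179.9, 0.0, 96.4]
force: [-0.5, -0.2, -1.9]
gripper_width: 51.1
gripper_force: 25.0
```

{"name": "send_rows", "arguments": {
  "motion": [
    {"tx": 0.003,"ty": -0.0025,"tz": 0,"rx": 0,"ry": 0,"rz": 0,"gripper": 1},
    {"tx": 0,"ty": 0,"tz": 0.0036,"rx": 0,"ry": 0,"rz": 0,"gripper": 1},
    {"tx": 0,"ty": 0,"tz": 0,"rx": 0,"ry": 0,"rz": 0,"gripper": 1},
    {"tx": 0,"ty": 0,"tz": 0,"rx": 0,"ry": 0,"rz": 0,"gripper": 1}
  ]
}}

```text
time_s: 7.25
ee_pos: [622.9, -115.4, 24.3]
ee_rot: [180.0, 0.0, 96.4]
force: [0.7, 1.6, 4.3]
gripper_width: 51.2
gripper_force: 25.0
```

{"name": "send_rows", "arguments": {
  "motion": [
    {"tx": 0,"ty": 0,"tz": 0,"rx": 0,"ry": 0,"rz": 0,"gripper": 0.3},
    {"tx": 0,"ty": 0,"tz": 0,"rx": 0,"ry": 0,"rz": 0,"gripper": -0.6},
    {"tx": 0,"ty": 0,"tz": 0,"rx": 0,"ry": 0,"rz": 0,"gripper": -1},
    {"tx": 0,"ty": 0,"tz": 0,"rx": 0,"ry": 0,"rz": 0,"gripper": -1},
    {"tx": 0,"ty": 0,"tz": -0.04,"rx": 0,"ry": 0,"rz": 0,"gripper": -1},
    {"tx": 0,"ty": 0,"tz": -0.1,"rx": 0,"ry": 0,"rz": 0,"gripper": -1},
    {"tx": -0.05,"ty": 0,"tz": -0.11,"rx": 0,"ry": 0,"rz": 0,"gripper": -1},
    {"tx": -0.05,"ty": 0,"tz": 0,"rx": 0,"ry": 0,"rz": 0,"gripper": -1},
    {"tx": 0,"ty": 0,"tz": 0,"rx": 0,"ry": 0,"rz": 0,"gripper": -1},
    {"tx": 0,"ty": 0,"tz": 0,"rx": 0,"ry": 0,"rz": 0,"gripper": -1}
  ]
}}

```text
time_s: 8.5
ee_pos: [627.1, -164.5, 146.7]
ee_rot: [-179.8, -0.1, 96.3]
force: [-0.5, -0.2, 0.1]
gripper_width: 91.0
gripper_force: 0.0
```

```bash
python3 - <<'E'
from h import *
import pickle
c=grab("wrist"); save(c,"w4.png",(140,60,370,230),3); pickle.dump(c,open("w4.pkl","wb")); go(366,264,150)
for z in(20,28,35):print((proj(c,[623,-115,z])-[140,60])*3)
E
```

```text
t=8.6 pos [ 627.2 -164.3  146.9] rot [-1.798e+02 -1.000e-01  9.640e+01] | txyz [ 0.9092 -0.4243 -0.0032] rot [0. 0. 0.]
[346.66725206 238.7210128 ]
[346.729985   240.53422899]
[346.7877399  242.20351966]
```

View pics/w4.png

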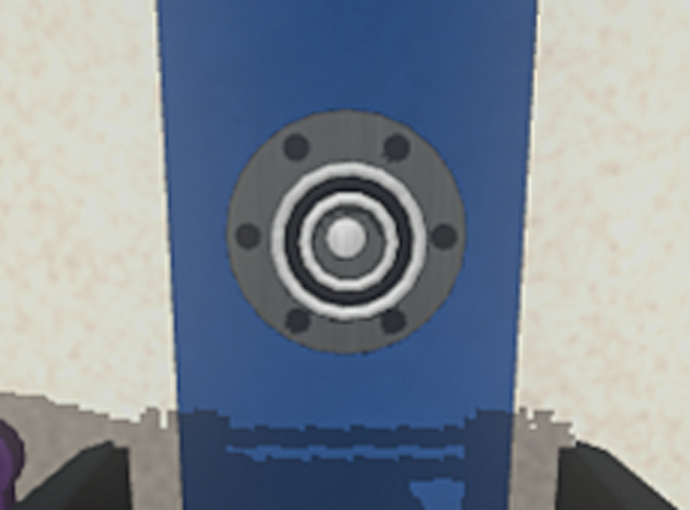

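The crop shows the pilot at (346,237) and the bearing at (349,241). It sits flat and is centred to about 1 mm. Now to the gear.

{"name": "send_rows", "arguments": {
  "motion": [
    {"tx": 0.08,"ty": -0.042,"tz": -0.02,"rx": 0,"ry": 0,"rz": 0,"gripper": -1},
    {"tx": 0.08,"ty": -0.042,"tz": -0.02,"rx": 0,"ry": 0,"rz": 0,"gripper": -1},
    {"tx": 0.08,"ty": -0.042,"tz": -0.02,"rx": 0,"ry": 0,"rz": 0,"gripper": -1},
    {"tx": 0.08,"ty": -0.042,"tz": 0,"rx": 0,"ry": 0,"rz": 0,"gripper": -1},
    {"tx": 0.08,"ty": -0.042,"tz": 0,"rx": 0,"ry": 0,"rz": 0,"gripper": -1},
    {"tx": 0.08,"ty": -0.042,"tz": 0,"rx": 0,"ry": 0,"rz": 0,"gripper": -1},
    {"tx": 0.08,"ty": -0.042,"tz": 0,"rx": 0,"ry": 0,"rz": 0,"gripper": -1},
    {"tx": 0.08,"ty": -0.042,"tz": 0,"rx": 0,"ry": 0,"rz": 0,"gripper": -1},
    {"tx": 0.08,"ty": -0.042,"tz": 0,"rx": 0,"ry": 0,"rz": 0,"gripper": -1},
    {"tx": 0.08,"ty": -0.042,"tz": 0,"rx": 0,"ry": 0,"rz": 0,"gripper": -1},
    {"tx": 0,"ty": 0,"tz": 0,"rx": 0,"ry": 0,"rz": 0,"gripper": -1},
    {"tx": 0,"ty": 0,"tz": 0,"rx": 0,"ry": 0,"rz": 0,"gripper": -1}
  ]
}}

```text
time_s: 10.05
ee_pos: [375.0, 209.1, 178.3]
ee_rot: [-180.0, 0.0, 96.4]
force: [0.4, -0.4, 0.3]
gripper_width: 90.9
gripper_force: 0.0
```

```bash
python3 - <<'E'
from h import *
import pickle
c=pickle.load(open("w4.pkl","rb")); print("bearing",pt(c,140+349/3,60+241/3,35))
c=grab("wrist"); save(c,"w5.png"); pickle.dump(c,open("w5.pkl","wb")); go(366,264,14.5)
print(proj(c,[366,264,32])*1.5)
E
```

```text
bearing [ 623.68031883 -114.53309917   35.        ]
t=10.1 pos [375.4 208.8 178.4] rot [-180.     0.    96.4] | txyz [ 0.1121 -0.0062  0.3277] rot [0. 0. 0.]
[376.96909222 198.6399695 ]
```

View pics/w5.png

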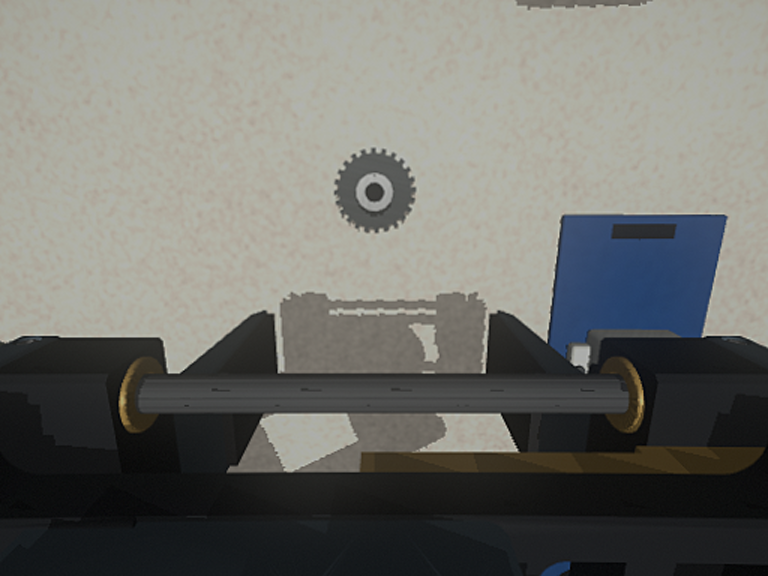

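The gear's hub is at (374.5,191.5).

```bash
python3 - <<'E'
from h import *
import pickle
c=pickle.load(open("w5.pkl","rb")); p=pt(c,374.5/1.5,191.5/1.5,32); print(p); print(pt(c,374.5/1.5,190.5/1.5,12)); go(p[0],p[1],14.5)
for u,v in((562,215),(727,215)):print(pt(c,u/1.5,v/1.5,6))
E
```

```text
[363.6613667  268.86621405  32.        ]
[363.36640319 268.84138912  12.        ]
t=10.1 pos [375.4 208.8 178.4] rot [-180.     0.    96.4] | txyz [ 0.1223 -0.0098  0.3276] rot [0. 0. 0.]
[514.22899395 265.94831352   6.        ]
[643.1146793  279.75165905   6.        ]
```

{"name": "send_rows", "arguments": {
  "motion": [
    {"tx": 0.061,"ty": -0.005,"tz": 0,"rx": 0,"ry": 0,"rz": 0,"gripper": -1},
    {"tx": 0.061,"ty": -0.005,"tz": 0.04,"rx": 0,"ry": 0,"rz": 0,"gripper": -1},
    {"tx": 0,"ty": 0,"tz": 0.1,"rx": 0,"ry": 0,"rz": 0,"gripper": -1},
    {"tx": 0,"ty": 0,"tz": 0.1,"rx": 0,"ry": 0,"rz": 0,"gripper": -1},
    {"tx": 0,"ty": 0,"tz": 0.06,"rx": 0,"ry": 0,"rz": 0,"gripper": -1},
    {"tx": 0,"ty": 0,"tz": 0.027,"rx": 0,"ry": 0,"rz": 0,"gripper": -1},
    {"tx": 0,"ty": 0,"tz": 0,"rx": 0,"ry": 0,"rz": 0,"gripper": -1},
    {"tx": 0,"ty": 0,"tz": 0,"rx": 0,"ry": 0,"rz": 0,"gripper": -1}
  ]
}}

```text
time_s: 11.1
ee_pos: [364.7, 269.7, 16.3]
ee_rot: [179.9, -0.1, 96.3]
force: [-0.1, 0.4, 0.1]
gripper_width: 91.6
gripper_force: 0.0
```

{"name": "send_rows", "arguments": {
  "motion": [
    {"tx": 0,"ty": 0,"tz": 0,"rx": 0,"ry": 0,"rz": 0,"gripper": 1},
    {"tx": 0,"ty": 0,"tz": 0,"rx": 0,"ry": 0,"rz": 0,"gripper": 1},
    {"tx": 0,"ty": 0,"tz": 0,"rx": 0,"ry": 0,"rz": 0,"gripper": 1},
    {"tx": 0,"ty": 0,"tz": 0,"rx": 0,"ry": 0,"rz": 0,"gripper": 1},
    {"tx": 0,"ty": 0,"tz": 0,"rx": 0,"ry": 0,"rz": 0,"gripper": 1},
    {"tx": 0,"ty": 0,"tz": 0,"rx": 0,"ry": 0,"rz": 0,"gripper": 1},
    {"tx": 0,"ty": 0,"tz": 0,"rx": 0,"ry": 0,"rz": 0,"gripper": 1}
  ],
  "grip_force": 30
}}

```text
time_s: 11.98
ee_pos: [363.3, 269.2, 15.2]
ee_rot: [-180.0, 0.0, 96.3]
force: [-0.7, -0.1, 0.2]
gripper_width: 26.8
gripper_force: 30.0
```

```bash
python3 - <<'E'
from h import *
go(623.3,-114.7,150)
E
```

```text
t=12.0 pos [363.3 269.2  15.2] rot [-180.     0.    96.3] | txyz [-0.8206  0.4318 -0.2698] rot [0. 0. 0.]
```

{"name": "send_rows", "arguments": {
  "motion": [
    {"tx": 0,"ty": 0,"tz": -0.09,"rx": 0,"ry": 0,"rz": 0,"gripper": 1},
    {"tx": 0,"ty": 0,"tz": -0.09,"rx": 0,"ry": 0,"rz": 0,"gripper": 1},
    {"tx": -0.082,"ty": 0.043,"tz": -0.09,"rx": 0,"ry": 0,"rz": 0,"gripper": 1},
    {"tx": -0.082,"ty": 0.043,"tz": 0,"rx": 0,"ry": 0,"rz": 0,"gripper": 1},
    {"tx": -0.082,"ty": 0.043,"tz": 0,"rx": 0,"ry": 0,"rz": 0,"gripper": 1},
    {"tx": -0.082,"ty": 0.043,"tz": 0,"rx": 0,"ry": 0,"rz": 0,"gripper": 1},
    {"tx": -0.082,"ty": 0.043,"tz": 0,"rx": 0,"ry": 0,"rz": 0,"gripper": 1},
    {"tx": -0.082,"ty": 0.043,"tz": 0,"rx": 0,"ry": 0,"rz": 0,"gripper": 1},
    {"tx": -0.082,"ty": 0.043,"tz": 0,"rx": 0,"ry": 0,"rz": 0,"gripper": 1},
    {"tx": -0.082,"ty": 0.043,"tz": 0,"rx": 0,"ry": 0,"rz": 0,"gripper": 1},
    {"tx": -0.082,"ty": 0.043,"tz": 0,"rx": 0,"ry": 0,"rz": 0,"gripper": 1},
    {"tx": -0.082,"ty": 0.043,"tz": 0,"rx": 0,"ry": 0,"rz": 0,"gripper": 1}
  ]
}}

```text
time_s: 13.48
ee_pos: [621.8, -114.4, 147.6]
ee_rot: [-179.9, -0.1, 96.3]
force: [-0.2, -0.3, -3.2]
gripper_width: 27.3
gripper_force: 30.0
```

{"name": "send_rows", "arguments": {
  "motion": [
    {"tx": 0,"ty": 0,"tz": 0.06,"rx": 0,"ry": 0,"rz": 0,"gripper": 1},
    {"tx": 0,"ty": 0,"tz": 0.06,"rx": 0,"ry": 0,"rz": 0,"gripper": 1},
    {"tx": 0,"ty": 0,"tz": 0.04,"rx": 0,"ry": 0,"rz": 0,"gripper": 1},
    {"tx": 0,"ty": 0,"tz": 0,"rx": 0,"ry": 0,"rz": 0,"gripper": 1},
    {"tx": 0,"ty": 0,"tz": 0,"rx": 0,"ry": 0,"rz": 0,"gripper": 1},
    {"tx": 0,"ty": 0,"tz": 0,"rx": 0,"ry": 0,"rz": 0,"gripper": 1}
  ]
}}

```text
time_s: 14.22
ee_pos: [622.5, -113.3, 69.9]
ee_rot: [179.9, 0.0, 96.4]
force: [0.8, 0.1, -3.7]
gripper_width: 26.9
gripper_force: 30.0
```

```bash
python3 - <<'E'
from h import *
go(623.3,-114.4,50.5)
E
```

```text
t=14.2 pos [ 622.5 -113.3   69.9] rot [179.9   0.   96.4] | txyz [-0.0024  0.0012  0.0389] rot [0. 0. 0.]
```

{"name": "send_rows", "arguments": {
  "motion": [
    {"tx": -0.0024,"ty": 0.0012,"tz": 0.02,"rx": 0,"ry": 0,"rz": 0,"gripper": 1},
    {"tx": 0,"ty": 0,"tz": 0.01,"rx": 0,"ry": 0,"rz": 0,"gripper": 1},
    {"tx": 0,"ty": 0,"tz": 0.0075,"rx": 0,"ry": 0,"rz": 0,"gripper": 1},
    {"tx": 0,"ty": 0,"tz": 0,"rx": 0,"ry": 0,"rz": 0,"gripper": 1},
    {"tx": 0,"ty": 0,"tz": 0,"rx": 0,"ry": 0,"rz": 0,"gripper": 1},
    {"tx": 0,"ty": 0,"tz": 0,"rx": 0,"ry": 0,"rz": 0,"gripper": 1}
  ]
}}

```text
time_s: 14.98
ee_pos: [622.3, -114.3, 50.2]
ee_rot: [-180.0, -0.0, 96.4]
force: [-2.1, 0.6, 1.4]
gripper_width: 26.7
gripper_force: 30.0
```

{"name": "send_rows", "arguments": {
  "motion": [
    {"tx": 0,"ty": 0,"tz": 0,"rx": 0,"ry": 0,"rz": 0,"gripper": 0.3},
    {"tx": 0,"ty": 0,"tz": 0,"rx": 0,"ry": 0,"rz": 0,"gripper": -0.3},
    {"tx": 0,"ty": 0,"tz": 0,"rx": 0,"ry": 0,"rz": 0,"gripper": -1},
    {"tx": 0,"ty": 0,"tz": 0,"rx": 0,"ry": 0,"rz": 0,"gripper": -1},
    {"tx": 0,"ty": 0,"tz": -0.06,"rx": 0,"ry": 0,"rz": 0,"gripper": -1},
    {"tx": 0,"ty": 0,"tz": -0.1,"rx": 0,"ry": 0,"rz": 0,"gripper": -1},
    {"tx": -0.06,"ty": 0,"tz": -0.1,"rx": 0,"ry": 0,"rz": 0,"gripper": -1},
    {"tx": -0.04,"ty": 0,"tz": 0,"rx": 0,"ry": 0,"rz": 0,"gripper": -1},
    {"tx": 0,"ty": 0,"tz": 0,"rx": 0,"ry": 0,"rz": 0,"gripper": -1},
    {"tx": 0,"ty": 0,"tz": 0,"rx": 0,"ry": 0,"rz": 0,"gripper": -1}
  ]
}}

```text
time_s: 16.23
ee_pos: [627.0, -163.2, 178.1]
ee_rot: [-179.8, -0.1, 96.3]
force: [-0.4, -0.3, -0.2]
gripper_width: 91.5
gripper_force: 0.0
```

```bash
python3 - <<'E'
from h import *
import pickle
c=grab("wrist"); save(c,"w6.png",(140,60,370,230),3); pickle.dump(c,open("w6.pkl","wb")); go(363,-277,170,55)
for z in(20,35,47,67):print((proj(c,[623.4,-114.8,z])-[140,60])*3)
E
```

```text
t=16.3 pos [ 627.1 -163.1  178.2] rot [-1.798e+02 -1.000e-01  9.640e+01] | txyz [-0.4896 -0.302   0.0165] rot [-7.000e-03 -1.300e-03  1.379e+00]
[347.51729784 235.4954609 ]
[347.66717599 238.48012771]
[347.7976164  241.07761565]
[348.03923948 245.88886982]
```

View pics/w6.png

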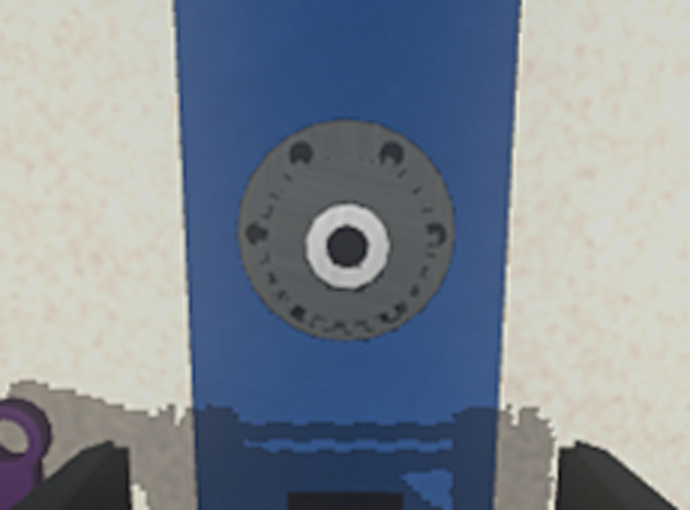

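The hub is at (347.5,246.5) against an expected (348,246), so the gear is centred on the bearing with its hub up. Next is the steel link.

{"name": "send_rows", "arguments": {
  "motion": [
    {"tx": 0,"ty": 0,"tz": 0,"rx": 0,"ry": 0,"rz": 0.345,"gripper": -1},
    {"tx": 0,"ty": 0,"tz": 0,"rx": 0,"ry": 0,"rz": 0.345,"gripper": -1},
    {"tx": 0,"ty": 0,"tz": 0,"rx": 0,"ry": 0,"rz": 0.345,"gripper": -1},
    {"tx": 0,"ty": 0,"tz": 0,"rx": 0,"ry": 0,"rz": 0.345,"gripper": -1},
    {"tx": -0.076,"ty": -0.038,"tz": 0,"rx": 0,"ry": 0,"rz": 0,"gripper": -1},
    {"tx": -0.076,"ty": -0.038,"tz": 0,"rx": 0,"ry": 0,"rz": 0,"gripper": -1},
    {"tx": -0.076,"ty": -0.038,"tz": 0,"rx": 0,"ry": 0,"rz": 0,"gripper": -1},
    {"tx": -0.076,"ty": -0.038,"tz": 0,"rx": 0,"ry": 0,"rz": 0,"gripper": -1},
    {"tx": -0.076,"ty": -0.038,"tz": 0,"rx": 0,"ry": 0,"rz": 0,"gripper": -1},
    {"tx": -0.076,"ty": -0.038,"tz": 0,"rx": 0,"ry": 0,"rz": 0,"gripper": -1},
    {"tx": -0.076,"ty": -0.038,"tz": 0,"rx": 0,"ry": 0,"rz": 0,"gripper": -1},
    {"tx": -0.076,"ty": -0.038,"tz": 0,"rx": 0,"ry": 0,"rz": 0,"gripper": -1}
  ]
}}

```text
time_s: 17.77
ee_pos: [327.7, -325.0, 179.2]
ee_rot: [-179.9, -0.0, 55.0]
force: [-0.5, -1.0, -1.0]
gripper_width: 91.1
gripper_force: 0.0
```

{"name": "send_rows", "arguments": {
  "motion": [
    {"tx": 0,"ty": 0,"tz": 0,"rx": 0,"ry": 0,"rz": 0,"gripper": -1},
    {"tx": 0,"ty": 0,"tz": 0,"rx": 0,"ry": 0,"rz": 0,"gripper": -1},
    {"tx": 0,"ty": 0,"tz": 0,"rx": 0,"ry": 0,"rz": 0,"gripper": -1}
  ]
}}

```text
time_s: 18.15
ee_pos: [330.0, -324.9, 179.7]
ee_rot: [-180.0, -0.0, 55.0]
force: [0.6, -0.7, -0.0]
gripper_width: 91.0
gripper_force: 0.0
```

```bash
python3 - <<'E'
from h import *
import pickle
c=grab("wrist"); save(c,"w7.png"); pickle.dump(c,open("w7.pkl","wb")); go(363,-277,4)
print(proj(c,[363,-277,14])*1.5)
E
```

```text
t=18.2 pos [ 329.9 -325.   179.7] rot [-180.   -0.   55.] | txyz [ 0.1164 -0.0006  0.3515] rot [0. 0. 0.]
[379.95440448 194.51863252]
```

View pics/w7.png

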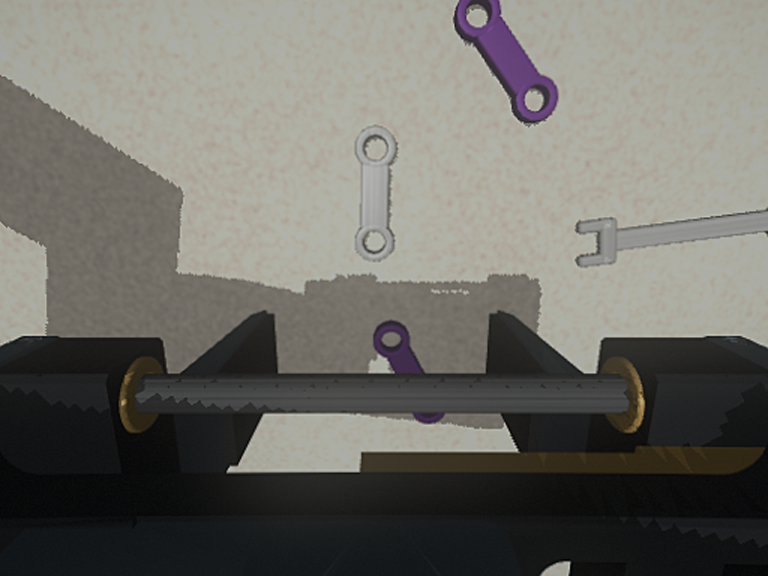

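The steel link's eyes are at (376.5,147) and (375,240), well apart from the purple ones at (505,60) and (410,370).

```bash
python3 - <<'E'
from h import *
import pickle
c=pickle.load(open("w7.pkl","rb")); a=pt(c,376.5/1.5,147/1.5,14);b=pt(c,375/1.5,240/1.5,14); p=(a+b)/2; d=a-b;print(a,b,p,np.hypot(*d[:2]),np.degrees(np.arctan2(d[1],d[0]))); go(p[0],p[1],4)
E
```

```text
[ 380.95071066 -246.92232777   14.        ] [ 339.39582752 -303.71573743   14.        ] [ 360.17326909 -275.3190326    14.        ] 70.37257770497925 53.80762734579495
t=18.2 pos [ 329.9 -325.   179.7] rot [-180.   -0.   55.] | txyz [ 0.116  -0.0072  0.3515] rot [0. 0. 0.]
```

{"name": "send_rows", "arguments": {
  "motion": [
    {"tx": 0.058,"ty": -0.0036,"tz": 0,"rx": 0,"ry": 0,"rz": 0,"gripper": -1},
    {"tx": 0.058,"ty": -0.0036,"tz": 0.04,"rx": 0,"ry": 0,"rz": 0.04,"gripper": -1},
    {"tx": 0,"ty": 0,"tz": 0.1,"rx": 0,"ry": 0,"rz": 0,"gripper": -1},
    {"tx": 0,"ty": 0,"tz": 0.1,"rx": 0,"ry": 0,"rz": 0,"gripper": -1},
    {"tx": 0,"ty": 0,"tz": 0.08,"rx": 0,"ry": 0,"rz": 0,"gripper": -1},
    {"tx": 0,"ty": 0,"tz": 0.0315,"rx": 0,"ry": 0,"rz": 0,"gripper": -1},
    {"tx": 0,"ty": 0,"tz": 0,"rx": 0,"ry": 0,"rz": 0,"gripper": -1},
    {"tx": 0,"ty": 0,"tz": 0,"rx": 0,"ry": 0,"rz": 0,"gripper": -1}
  ]
}}

```text
time_s: 19.2
ee_pos: [360.3, -276.3, 4.9]
ee_rot: [179.9, -0.0, 53.8]
force: [-0.1, 0.6, 0.4]
gripper_width: 91.3
gripper_force: 0.0
```

{"name": "send_rows", "arguments": {
  "motion": [
    {"tx": 0,"ty": 0,"tz": 0,"rx": 0,"ry": 0,"rz": 0,"gripper": 1},
    {"tx": 0,"ty": 0,"tz": 0,"rx": 0,"ry": 0,"rz": 0,"gripper": 1},
    {"tx": 0,"ty": 0,"tz": 0,"rx": 0,"ry": 0,"rz": 0,"gripper": 1},
    {"tx": 0,"ty": 0,"tz": 0,"rx": 0,"ry": 0,"rz": 0,"gripper": 1},
    {"tx": 0,"ty": 0,"tz": 0,"rx": 0,"ry": 0,"rz": 0,"gripper": 1},
    {"tx": 0,"ty": 0,"tz": 0,"rx": 0,"ry": 0,"rz": 0,"gripper": 1},
    {"tx": 0,"ty": 0,"tz": 0,"rx": 0,"ry": 0,"rz": 0,"gripper": 1}
  ]
}}

```text
time_s: 20.08
ee_pos: [359.3, -276.0, 4.2]
ee_rot: [-180.0, -0.0, 53.7]
force: [-0.1, 0.4, -0.3]
gripper_width: 24.2
gripper_force: 0.4
```

```bash
python3 - <<'E'
from h import *
go(609.5,15,120,96.4)
E
```

```text
t=20.1 pos [ 359.3 -276.     4.2] rot [-180.    -0.    53.7] | txyz [ 0.5226  0.5621 -0.2316] rot [-4.0000e-04 -4.0000e-04 -1.4218e+00]
```

{"name": "send_rows", "arguments": {
  "motion": [
    {"tx": 0,"ty": 0,"tz": 0,"rx": 0,"ry": 0,"rz": 0,"gripper": 1},
    {"tx": 0,"ty": 0,"tz": 0,"rx": 0,"ry": 0,"rz": 0,"gripper": 1},
    {"tx": 0,"ty": 0,"tz": 0,"rx": 0,"ry": 0,"rz": 0,"gripper": 1},
    {"tx": 0,"ty": 0,"tz": -0.05,"rx": 0,"ry": 0,"rz": 0,"gripper": 1},
    {"tx": 0,"ty": 0,"tz": -0.1,"rx": 0,"ry": 0,"rz": 0,"gripper": 1},
    {"tx": 0,"ty": 0,"tz": -0.08,"rx": 0,"ry": 0,"rz": 0,"gripper": 1},
    {"tx": 0,"ty": 0,"tz": 0,"rx": 0,"ry": 0,"rz": -0.2844,"gripper": 1},
    {"tx": 0,"ty": 0,"tz": 0,"rx": 0,"ry": 0,"rz": -0.2844,"gripper": 1},
    {"tx": 0,"ty": 0,"tz": 0,"rx": 0,"ry": 0,"rz": -0.2844,"gripper": 1},
    {"tx": 0,"ty": 0,"tz": 0,"rx": 0,"ry": 0,"rz": -0.2844,"gripper": 1},
    {"tx": 0,"ty": 0,"tz": 0,"rx": 0,"ry": 0,"rz": -0.2844,"gripper": 1}
  ]
}}

```text
time_s: 21.45
ee_pos: [359.3, -276.0, 119.1]
ee_rot: [180.0, -0.0, 96.7]
force: [0.8, 0.1, -0.9]
gripper_width: 21.5
gripper_force: 30.0
```

{"name": "send_rows", "arguments": {
  "motion": [
    {"tx": 0.065,"ty": 0.07,"tz": 0,"rx": 0,"ry": 0,"rz": 0,"gripper": 1},
    {"tx": 0.065,"ty": 0.07,"tz": 0,"rx": 0,"ry": 0,"rz": 0,"gripper": 1},
    {"tx": 0.065,"ty": 0.07,"tz": 0,"rx": 0,"ry": 0,"rz": 0,"gripper": 1},
    {"tx": 0.065,"ty": 0.07,"tz": 0,"rx": 0,"ry": 0,"rz": 0,"gripper": 1},
    {"tx": 0.065,"ty": 0.07,"tz": 0,"rx": 0,"ry": 0,"rz": 0,"gripper": 1},
    {"tx": 0.065,"ty": 0.07,"tz": 0,"rx": 0,"ry": 0,"rz": 0,"gripper": 1},
    {"tx": 0.065,"ty": 0.07,"tz": 0,"rx": 0,"ry": 0,"rz": 0,"gripper": 1},
    {"tx": 0.065,"ty": 0.07,"tz": 0,"rx": 0,"ry": 0,"rz": 0,"gripper": 1},
    {"tx": 0,"ty": 0,"tz": 0,"rx": 0,"ry": 0,"rz": 0,"gripper": 1},
    {"tx": 0,"ty": 0,"tz": 0,"rx": 0,"ry": 0,"rz": 0,"gripper": 1},
    {"tx": 0,"ty": 0,"tz": 0,"rx": 0,"ry": 0,"rz": 0,"gripper": 1}
  ]
}}

```text
time_s: 22.82
ee_pos: [607.8, 12.7, 119.2]
ee_rot: [-180.0, 0.0, 96.3]
force: [-0.3, -0.3, -1.5]
gripper_width: 21.7
gripper_force: 30.0
```

```bash
python3 - <<'E'
from h import *
import pickle
c=grab("wrist"); save(c,"w8.png"); pickle.dump(c,open("w8.pkl","wb")); go(609,15.5,12,96.4)
print(proj(c,[594.6,143.8,51])*1.5)
E
```

```text
t=22.9 pos [607.8  12.7 119.3] rot [-180.    -0.    96.3] | txyz [0.0054 0.0029 0.2146] rot [-0.001 -0.    -0.002]
[383.30407489  52.75795968]
```

View pics/w8.png

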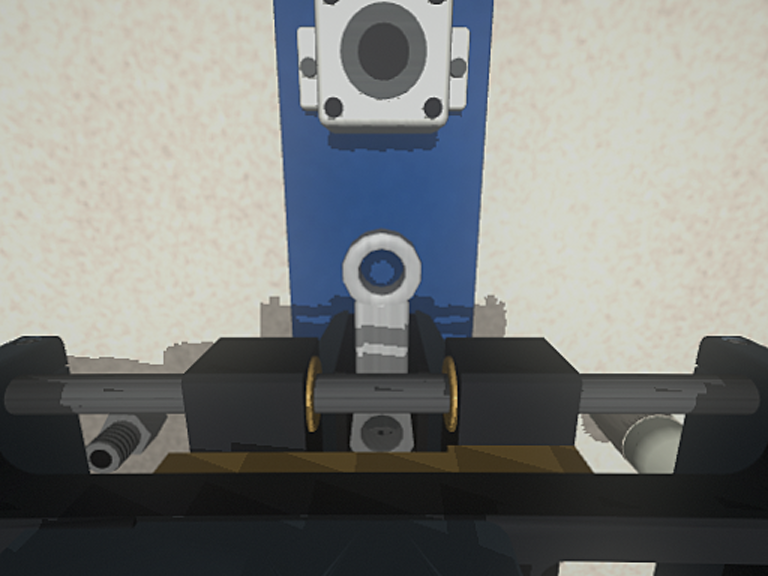

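The pump bore at (383.5,52) matches the prediction, and the link is held straight along the row with its eye at (382,270). I lower it.

{"name": "send_rows", "arguments": {
  "motion": [
    {"tx": 0.0046,"ty": 0.0028,"tz": 0.08,"rx": 0,"ry": 0,"rz": 0,"gripper": 1},
    {"tx": 0,"ty": 0,"tz": 0.07,"rx": 0,"ry": 0,"rz": 0,"gripper": 1},
    {"tx": 0,"ty": 0,"tz": 0.04,"rx": 0,"ry": 0,"rz": 0,"gripper": 1},
    {"tx": 0,"ty": 0,"tz": 0.017,"rx": 0,"ry": 0,"rz": 0,"gripper": 1},
    {"tx": 0,"ty": 0,"tz": 0.008,"rx": 0,"ry": 0,"rz": 0,"gripper": 1},
    {"tx": 0,"ty": 0,"tz": 0,"rx": 0,"ry": 0,"rz": 0,"gripper": 1},
    {"tx": 0,"ty": 0,"tz": 0,"rx": 0,"ry": 0,"rz": 0,"gripper": 1},
    {"tx": 0,"ty": 0,"tz": 0,"rx": 0,"ry": 0,"rz": 0,"gripper": 1}
  ]
}}

```text
time_s: 23.88
ee_pos: [610.1, 16.1, 12.4]
ee_rot: [179.9, 0.0, 96.4]
force: [-0.1, -0.3, -0.8]
gripper_width: 21.7
gripper_force: 30.0
```

{"name": "send_rows", "arguments": {
  "motion": [
    {"tx": -0.002,"ty": -0.002,"tz": 0.0035,"rx": 0,"ry": 0,"rz": 0,"gripper": 1},
    {"tx": 0,"ty": 0,"tz": 0,"rx": 0,"ry": 0,"rz": 0,"gripper": 1},
    {"tx": 0,"ty": 0,"tz": 0,"rx": 0,"ry": 0,"rz": 0,"gripper": 1},
    {"tx": 0,"ty": 0,"tz": 0,"rx": 0,"ry": 0,"rz": 0,"gripper": 1}
  ]
}}

```text
time_s: 24.38
ee_pos: [609.0, 14.9, 10.2]
ee_rot: [180.0, 0.0, 96.4]
force: [-0.2, -0.2, 1.6]
gripper_width: 22.0
gripper_force: 30.0
```

{"name": "send_rows", "arguments": {
  "motion": [
    {"tx": 0,"ty": 0,"tz": 0,"rx": 0,"ry": 0,"rz": 0,"gripper": 0.4},
    {"tx": 0,"ty": 0,"tz": 0,"rx": 0,"ry": 0,"rz": 0,"gripper": -0.2},
    {"tx": 0,"ty": 0,"tz": 0,"rx": 0,"ry": 0,"rz": 0,"gripper": -0.2},
    {"tx": 0,"ty": 0,"tz": -0.1,"rx": 0,"ry": 0,"rz": 0,"gripper": -0.2},
    {"tx": 0,"ty": 0,"tz": -0.12,"rx": 0,"ry": 0,"rz": 0,"gripper": -1},
    {"tx": 0,"ty": 0,"tz": -0.12,"rx": 0,"ry": 0,"rz": 0,"gripper": -1},
    {"tx": -0.057,"ty": -0.061,"tz": 0,"rx": 0,"ry": 0,"rz": 0,"gripper": -1},
    {"tx": -0.057,"ty": -0.061,"tz": 0,"rx": 0,"ry": 0,"rz": 0,"gripper": -1},
    {"tx": -0.057,"ty": -0.061,"tz": 0,"rx": 0,"ry": 0,"rz": 0,"gripper": -1},
    {"tx": -0.057,"ty": -0.061,"tz": 0,"rx": 0,"ry": 0,"rz": 0,"gripper": -1},
    {"tx": -0.057,"ty": -0.061,"tz": 0,"rx": 0,"ry": 0,"rz": 0,"gripper": -1},
    {"tx": -0.057,"ty": -0.061,"tz": 0,"rx": 0,"ry": 0,"rz": 0,"gripper": -1}
  ]
}}

```text
time_s: 25.88
ee_pos: [445.1, -176.3, 180.1]
ee_rot: [180.0, 0.0, 96.4]
force: [-0.5, -0.7, 0.0]
gripper_width: 91.3
gripper_force: 0.0
```

{"name": "send_rows", "arguments": {
  "motion": [
    {"tx": 0,"ty": 0,"tz": 0,"rx": 0,"ry": 0,"rz": 0,"gripper": -1},
    {"tx": 0,"ty": 0,"tz": 0,"rx": 0,"ry": 0,"rz": 0,"gripper": -1},
    {"tx": 0,"ty": 0,"tz": 0,"rx": 0,"ry": 0,"rz": 0,"gripper": -1}
  ]
}}

```text
time_s: 26.25
ee_pos: [446.8, -174.8, 180.0]
ee_rot: [180.0, -0.0, 96.5]
force: [-0.4, 0.8, -0.5]
gripper_width: 90.9
gripper_force: 0.0
```

```bash
python3 - <<'E'
from h import *
import pickle
c=grab("wrist"); save(c,"w9.png"); pickle.dump(c,open("w9.pkl","wb")); go(440,-114,27)
print(proj(c,[440,-114,50])*1.5)
E
```

```text
t=26.3 pos [ 446.7 -174.8  180. ] rot [180.   -0.   96.5] | txyz [1.222e-01 3.000e-04 3.059e-01] rot [0. 0. 0.]
[380.73980941 191.8521027 ]
```

View pics/w9.png

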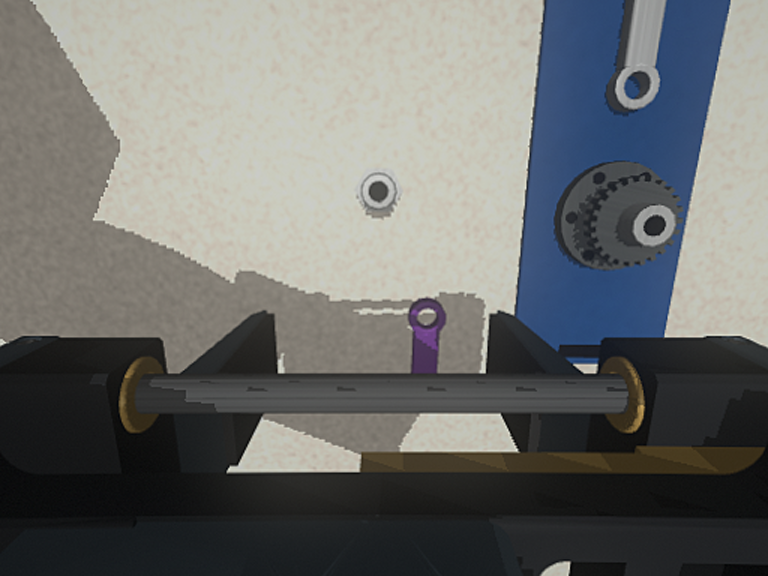

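The fitting's stub is at (378,191), which puts it at about (438,-113). The stack and the link look right on the board.

{"name": "send_rows", "arguments": {
  "motion": [
    {"tx": 0.062,"ty": -0.0035,"tz": 0,"rx": 0,"ry": 0,"rz": 0,"gripper": -1},
    {"tx": 0.0615,"ty": 0,"tz": 0.02,"rx": 0,"ry": 0,"rz": 0,"gripper": -1},
    {"tx": 0,"ty": 0,"tz": 0.1,"rx": 0,"ry": 0,"rz": 0,"gripper": -1},
    {"tx": 0,"ty": 0,"tz": 0.1,"rx": 0,"ry": 0,"rz": 0,"gripper": -1},
    {"tx": 0,"ty": 0,"tz": 0.06,"rx": 0,"ry": 0,"rz": 0,"gripper": -1},
    {"tx": 0,"ty": 0,"tz": 0.024,"rx": 0,"ry": 0,"rz": 0,"gripper": -1},
    {"tx": 0,"ty": 0,"tz": 0,"rx": 0,"ry": 0,"rz": 0,"gripper": -1},
    {"tx": 0,"ty": 0,"tz": 0,"rx": 0,"ry": 0,"rz": 0,"gripper": -1}
  ]
}}

```text
time_s: 27.3
ee_pos: [438.7, -114.4, 29.1]
ee_rot: [179.9, 0.1, 96.4]
force: [-0.9, 0.5, 0.6]
gripper_width: 91.2
gripper_force: 0.0
```

{"name": "send_rows", "arguments": {
  "motion": [
    {"tx": 0,"ty": 0,"tz": 0,"rx": 0,"ry": 0,"rz": 0,"gripper": 1},
    {"tx": 0,"ty": 0,"tz": 0,"rx": 0,"ry": 0,"rz": 0,"gripper": 1},
    {"tx": 0,"ty": 0,"tz": 0,"rx": 0,"ry": 0,"rz": 0,"gripper": 1},
    {"tx": 0,"ty": 0,"tz": 0,"rx": 0,"ry": 0,"rz": 0,"gripper": 1},
    {"tx": 0,"ty": 0,"tz": 0,"rx": 0,"ry": 0,"rz": 0,"gripper": 1},
    {"tx": 0,"ty": 0,"tz": 0,"rx": 0,"ry": 0,"rz": 0,"gripper": 1},
    {"tx": 0,"ty": 0,"tz": 0,"rx": 0,"ry": 0,"rz": 0,"gripper": 1},
    {"tx": 0,"ty": 0,"tz": 0,"rx": 0,"ry": 0,"rz": 0,"gripper": 1},
    {"tx": 0,"ty": 0,"tz": 0,"rx": 0,"ry": 0,"rz": 0,"gripper": 1}
  ]
}}

```text
time_s: 28.42
ee_pos: [437.5, -114.3, 28.0]
ee_rot: [180.0, -0.0, 96.4]
force: [0.7, -0.9, -0.9]
gripper_width: 23.1
gripper_force: 30.0
```

```bash
python3 - <<'E'
from h import *
import pickle
c=pickle.load(open("w9.pkl","rb")); print(pt(c,378/1.5,191/1.5,50))
go(586.2,219.5,170)
E
```

```text
[ 438.05257911 -113.64027155   50.        ]
t=28.4 pos [ 437.5 -114.3   28. ] rot [180.   -0.   96.4] | txyz [ 0.6302  0.3701 -0.2839] rot [0. 0. 0.]
```

{"name": "send_rows", "arguments": {
  "motion": [
    {"tx": 0,"ty": 0,"tz": -0.09,"rx": 0,"ry": 0,"rz": 0,"gripper": 1},
    {"tx": 0,"ty": 0,"tz": -0.1,"rx": 0,"ry": 0,"rz": 0,"gripper": 1},
    {"tx": 0.063,"ty": 0.037,"tz": -0.05,"rx": 0,"ry": 0,"rz": 0,"gripper": 1},
    {"tx": 0.063,"ty": 0.037,"tz": 0,"rx": 0,"ry": 0,"rz": 0,"gripper": 1},
    {"tx": 0.063,"ty": 0.037,"tz": 0,"rx": 0,"ry": 0,"rz": 0,"gripper": 1},
    {"tx": 0.063,"ty": 0.037,"tz": 0,"rx": 0,"ry": 0,"rz": 0,"gripper": 1},
    {"tx": 0.063,"ty": 0.037,"tz": 0,"rx": 0,"ry": 0,"rz": 0,"gripper": 1},
    {"tx": 0.063,"ty": 0.037,"tz": 0,"rx": 0,"ry": 0,"rz": 0,"gripper": 1},
    {"tx": 0.063,"ty": 0.037,"tz": 0,"rx": 0,"ry": 0,"rz": 0,"gripper": 1},
    {"tx": 0.063,"ty": 0.037,"tz": 0,"rx": 0,"ry": 0,"rz": 0,"gripper": 1},
    {"tx": 0.063,"ty": 0.037,"tz": 0,"rx": 0,"ry": 0,"rz": 0,"gripper": 1},
    {"tx": 0.063,"ty": 0.037,"tz": 0,"rx": 0,"ry": 0,"rz": 0,"gripper": 1}
  ]
}}

```text
time_s: 29.92
ee_pos: [586.2, 220.4, 147.5]
ee_rot: [-179.9, 0.0, 96.4]
force: [0.2, -0.0, -0.6]
gripper_width: 23.3
gripper_force: 30.0
```

{"name": "send_rows", "arguments": {
  "motion": [
    {"tx": 0,"ty": 0,"tz": 0,"rx": 0,"ry": 0,"rz": 0,"gripper": 1},
    {"tx": 0,"ty": 0,"tz": 0.07,"rx": 0,"ry": 0,"rz": 0,"gripper": 1},
    {"tx": 0,"ty": 0,"tz": 0.07,"rx": 0,"ry": 0,"rz": 0,"gripper": 1},
    {"tx": 0,"ty": 0,"tz": 0.05,"rx": 0,"ry": 0,"rz": 0,"gripper": 1},
    {"tx": 0,"ty": 0,"tz": 0.02,"rx": 0,"ry": 0,"rz": 0,"gripper": 1},
    {"tx": 0,"ty": 0,"tz": 0,"rx": 0,"ry": 0,"rz": 0,"gripper": 1},
    {"tx": 0,"ty": 0,"tz": 0,"rx": 0,"ry": 0,"rz": 0,"gripper": 1},
    {"tx": 0,"ty": 0,"tz": 0,"rx": 0,"ry": 0,"rz": 0,"gripper": 1}
  ]
}}

```text
time_s: 30.92
ee_pos: [586.8, 219.6, 44.2]
ee_rot: [179.9, -0.0, 96.4]
force: [0.9, -0.3, -1.7]
gripper_width: 22.9
gripper_force: 30.0
```

```bash
python3 - <<'E'
from h import *
go(586.2,219.6,34.2,96.4)
E
```

```text
t=30.9 pos [586.8 219.6  44.2] rot [179.9  -0.   96.4] | txyz [ 0.0001 -0.0012  0.0201] rot [ 0.004  -0.001   0.0003]
```

{"name": "send_rows", "arguments": {
  "motion": [
    {"tx": 0,"ty": -0.0012,"tz": 0.012,"rx": 0,"ry": 0,"rz": 0,"gripper": 1},
    {"tx": 0,"ty": 0,"tz": 0.0065,"rx": 0,"ry": 0,"rz": 0,"gripper": 1},
    {"tx": 0,"ty": 0,"tz": 0.001,"rx": 0,"ry": 0,"rz": 0,"gripper": 1},
    {"tx": 0,"ty": 0,"tz": 0,"rx": 0,"ry": 0,"rz": 0,"gripper": 1},
    {"tx": 0,"ty": 0,"tz": 0,"rx": 0,"ry": 0,"rz": 0,"gripper": 1},
    {"tx": 0,"ty": 0,"tz": 0,"rx": 0,"ry": 0,"rz": 0,"gripper": 1}
  ]
}}

```text
time_s: 31.68
ee_pos: [585.3, 219.3, 34.0]
ee_rot: [-180.0, -0.0, 96.4]
force: [-1.6, -0.3, 5.5]
gripper_width: 23.3
gripper_force: 30.0
```

Contact is made at the expected height. I release, retreat to the left-rear, and look from the top.

{"name": "send_rows", "arguments": {
  "motion": [
    {"tx": 0,"ty": 0,"tz": 0,"rx": 0,"ry": 0,"rz": 0,"gripper": 0.4},
    {"tx": 0,"ty": 0,"tz": 0,"rx": 0,"ry": 0,"rz": 0,"gripper": -0.2},
    {"tx": 0,"ty": 0,"tz": 0,"rx": 0,"ry": 0,"rz": 0,"gripper": -0.6},
    {"tx": 0,"ty": 0,"tz": 0,"rx": 0,"ry": 0,"rz": 0,"gripper": -0.6},
    {"tx": 0,"ty": 0,"tz": -0.06,"rx": 0,"ry": 0,"rz": 0,"gripper": -0.6},
    {"tx": 0,"ty": 0,"tz": -0.1,"rx": 0,"ry": 0,"rz": 0,"gripper": -1},
    {"tx": 0,"ty": 0,"tz": -0.12,"rx": 0,"ry": 0,"rz": 0,"gripper": -1},
    {"tx": 0,"ty": -0.1,"tz": -0.05,"rx": 0,"ry": 0,"rz": 0,"gripper": -1},
    {"tx": 0.04,"ty": -0.1,"tz": 0,"rx": 0,"ry": 0,"rz": 0,"gripper": -1},
    {"tx": 0.05,"ty": -0.1,"tz": 0,"rx": 0,"ry": 0,"rz": 0,"gripper": -1},
    {"tx": 0.05,"ty": -0.1,"tz": 0,"rx": 0,"ry": 0,"rz": 0,"gripper": -1},
    {"tx": 0.05,"ty": -0.05,"tz": 0,"rx": 0,"ry": 0,"rz": 0,"gripper": -1}
  ]
}}

```text
time_s: 33.17
ee_pos: [348.8, 288.6, 198.5]
ee_rot: [-180.0, -0.0, 96.4]
force: [0.8, 0.8, -0.1]
gripper_width: 91.3
gripper_force: 0.0
```

```bash
python3 - <<'E'
from h import *
a=grab("top"); b=grab("scene")
save(a,"t1.png",(160,110,340,230),4); save(b,"s1.png",(190,110,370,310),2.9)
i=cv2.imread("pics/t1.png"); j=cv2.imread("pics/s1.png"); h=400
f=lambda m:cv2.resize(m,(int(m.shape[1]*h/m.shape[0]),h))
k=np.hstack([f(j),f(i)]); cv2.imwrite("pics/both.png",cv2.resize(k,None,fx=min(1,800/k.shape[1]),fy=min(1,800/k.shape[1]))); print(k.shape)
E
```

```text
(400, 960, 3)
```

View pics/both.png

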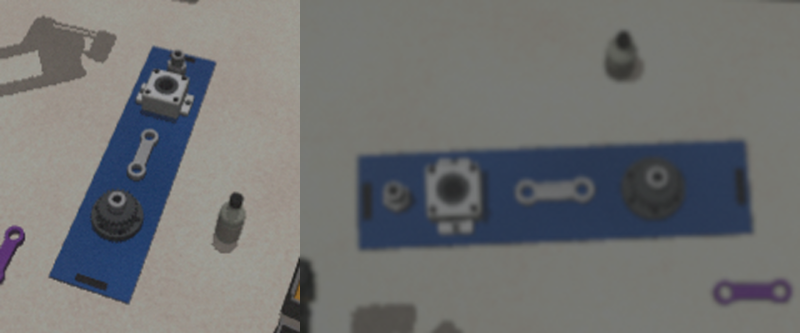

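Both views show the finished row: the fitting upright at (395,195), the pump at (455,190), the link at (554,190) and the gear stack at (655,185). The bottle and the purple link haven't moved. I let the arm settle and hand in.

{"name": "send_rows", "arguments": {
  "motion": [
    {"tx": 0,"ty": 0,"tz": 0,"rx": 0,"ry": 0,"rz": 0,"gripper": -1},
    {"tx": 0,"ty": 0,"tz": 0,"rx": 0,"ry": 0,"rz": 0,"gripper": -1},
    {"tx": 0,"ty": 0,"tz": 0,"rx": 0,"ry": 0,"rz": 0,"gripper": -1},
    {"tx": 0,"ty": 0,"tz": 0,"rx": 0,"ry": 0,"rz": 0,"gripper": -1}
  ]
}}

```text
time_s: 33.78
ee_pos: [351.8, 288.3, 198.2]
ee_rot: [-180.0, 0.0, 96.3]
force: [0.9, 0.7, -0.5]
gripper_width: 90.9
gripper_force: 0.0
```

```bash
python3 -c "
from workcell import env
print(env.job_done())"
```

```text
the job is handed in; nothing more can be done
None
```

The kit is laid out as asked and handed in at about 34 s: bearing and gear stacked on the flange, link midway, fitting upright about 24 mm clear of the pump, everything released; the last view showed the bottle unmoved, and the arm never went near the wrench or mouse.

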